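# Fit a crank arm onto a splined spindle

### The job

Fit the loose crank arm onto the upright splined spindle of the green bottom-bracket stand: turn it until its slots find the splines and seat it fully home, with the arm pointing as near along the stand's yellow line as the splines allow, then let go. Leave the grease jar, parts tray and wrench where they are.

Things in the scene. Friction and masses are not known exactly. Their poses are not given: they have to be found in the camera images.
- crank: Loose bicycle crank arm (steel hub, light alloy arm, about 0.2 kg, balance point 17 mm from the bore axis) lying flat, right face up. Origin: centre of the hub's underside, on the bore axis; x runs along the arm to the pedal end, z up. Hub: block 40 (x) by 38 (y) by 26 mm tall with flat sides at y = +-19 mm, gripped from above across y over the bore. Beyond it the arm is 22 mm wide and 16 mm thick, undersides flush.
- bore (a point): Centre of the bore's mouth in the crank hub's top face, 26 mm above the underside. The bore goes right through: round, 16 mm diameter, with four slots 8 mm wide and 25 mm across tip to tip, lying along the crank's +-x and +-y. Axes as the crank's.
- pedal_eye (a point): Centre of the crank's round pedal end, 127 mm along the arm from the bore axis, 8 mm above the underside, 28 mm across. Turns with the crank.
- stand: Fixed steel base plate 150 by 110 by 12 mm carrying an upright green bottom-bracket shell, 42 mm diameter, with two green tube stubs on the -x side (at most 49 mm high), and on top a black bearing cup, 50 mm diameter, top at 65 mm. Origin on the bench (z = 0), on the spindle's axis; z up. A yellow line on the base plate runs from the shell along +x.
- seat (a point): Point on the spindle axis, on the dark steel shoulder (46 mm diameter) 68 mm above the bench, where the hub's underside rests when home. Four straight splines rise from it, 14 mm tall: a cross 22 mm over the tips, each 6.5 mm wide. Fixed, does not turn. Axes as the stand's, so they do NOT show how the splines stand.
- nose (a point): Tip of the spindle, 22 mm above the seat. Above the splines it is round, 14 mm diameter for 4 mm, then tapers over 4 mm to 7 mm: it enters the bore at any rotation, the hub then rests on the splines' ends 14 mm above home until slots and splines face within about 4 degrees. One spline lies within 0.5 rad either side of the yellow line, the others at quarter turns. Axes as the stand's.
- grease: Bystander: white jar with red cap, 64 mm diameter, 75 mm tall. Origin under its centre.
- tray: Bystander: blue open tray 110 by 80 by 28 mm with bolts in it. Origin under its centre.
- wrench: Bystander: steel wrench 170 mm long lying along its x.
Not all that is in view belongs to the job. Of the things like the crank, leave any that is brown; of the rest the smaller one is meant.

How it is judged:
By the outcome, as a careful person would: the job done as asked, in the order asked, and still so for the second after the job is handed in, with the robot touching nothing.
It also fails if it takes over 72 s, if anything falls off the work surface, if the arm or the gripper's body presses on something with over 40 N, if the wrist force passes 120 N, or if a joint passes its speed limit or range.

### The arm

A 6-joint arm with a two-finger parallel gripper is mounted at the origin on the work surface. World frame = base frame: x ahead of the robot, y to its left, z up, the work surface at z = 0. Lengths are in m, angles in rad, forces in N, time in s.
With the tool pointing down it reaches from about 0.3 to 0.775 m from the base axis. Payload 14.6 kg.
Tool frame: the origin (TCP) lies midway between the tips of the shut fingers; the grasp point (between the pads) lies arm.grip_depth behind it (arm.grip_depth is the distance from the TCP to the grasp point, in m); y points along the fingers, x is the direction in which the jaws open and shut, and the axes are right-handed (so a half turn about y gives the same grasp; the last joint's range is limited). The gripper opens to 85 mm and grips with 20 to 120 N. Pads are 22 mm wide; open, the fingers measure 114 mm over their backs; the gripper's body (76 mm by 85 mm) begins 54 mm behind the grasp point. The pads swing forward as they close: fully open they stand 13 mm farther back than shut.
Start: joints at [1.163, 0.3, 1.521, -0, 1.321, -0.067], TCP at [0.184, 0.518, 0.231] pointing down, gripper open.
Joint ranges: [-3.03, 3.03], [-0.79, 2.21], [0.23, 2.52], [-1.04, 4.18], [0, 3.07], [-2.55, 2.55]. Speed limits (rad/s): [2.22, 2.22, 2.57, 3.14, 3.14, 3.14].

### API

Orientations are given as a unit quaternion [w, x, y, z].
In Python, from station import arm gives the robot as it stands.
- The arm moves only by the tool drive_tool, never from a script. Its argument "series" is a list of rows, each a list of 5 numbers: the finger opening in mm, from 0 to 85.4, then the shift along the tool's x, y, z in mm, then the turn about the tool's y in rad. A call has 1 to 5 rows; each row is the pose to reach, as a shift and turn from the pose commanded when the call began, along the tool's axes at that moment; what a row does not reach only later rows make up. A row lasts 1/8 s, in which the tool goes at most 62.5 mm and 10.7 degrees, less where a joint would pass 70% of its speed; a pose out of reach is approached as far as the arm can. A call with a gripper value outside its range is refused whole. The fingers move at their own pace and stop on an object; "squeeze" is the grip in N (left out, the last holds). Time passes only in rows, so rows that repeat a pose let the fingers close. It gives the time, the measured TCP pose, the force and the opening at its end, in the units of the state.
- arm.get_obs(): the state, without advancing time (a new reading comes with each control period).
- arm.grab_frame(name): name is "scene" or "top" or "wrist"; returns a dict with "image" (384x512x3 uint8, red, green, blue), "mtx" (3x3 intrinsics, pixels), "R" (3x3) and "t" (3): a world point X has camera coordinates R X + t. Camera axes: x right, y down, z forward; pixel columns grow to the right and rows downward; lengths in m; the calibration is good to about 2 mm. The wrist camera is an equidistant fisheye: a pixel r from the principal point sees the ray r / f radians off the axis. A picture is of the moment at which its call begins. There is no depth.
- arm.close_job(): hands the job in, once; it reports no verdict.
The state is a dict: "time": time; "qpos": joint angles; "qd": joint speeds; "joint_efforts": joint torques, N m; "ee_pos": TCP position; "ee_rot": TCP orientation; "ft_force": force on the tool from outside, world axes, zero at the start; "moment": the same for the moment, N m; "width": opening from 0.0 (shut) to 1.0 (fully open).
Only numpy, scipy, OpenCV 4.12 (cv2) and the standard library are available. Lean on these libraries where they do the work, as an engineer would, in place of code of your own. Each camera call takes 0.05 s, during which the arm holds its last target. There are 200 camera calls.

## Working session

There is one attempt and no reset: what is moved stays moved. The work goes in short steps, Python scripts to look and compute and a tool call to move; the robot and the scene stay as the last step left them, time stands still between calls to the robot, and variables do not carry over. Pictures are saved under pics/ and viewed, on a budget of 10 in all, crops included, one or two more only if the job needs it, and the job is handed in when it is done.

Besides the shell and the picture viewer there is one more tool, called after "Call:" as a command line: name --pt "numbers of a row" for each row, then --argument value for the rest. drive_tool: Moves the arm, as the interface text tells. Its arguments: {"type":"object","properties":{"series":{"type":"array"},"squeeze":{"type":"number"}},"required":["series"]}

```bash
mkdir -p pics; cat > h.py <<'E'
import numpy as np, cv2
from station import arm
def save(n,f): cv2.imwrite(f'pics/{n}.png',cv2.cvtColor(f['image'],cv2.COLOR_RGB2BGR))
def ray(f,u,v,fish=False):
    K=f['mtx'];x=(u-K[0,2])/K[0,0];y=(v-K[1,2])/K[1,1]
    if fish:
        r=np.hypot(x,y);s=np.sinc(r/np.pi);d=np.array([x*s,y*s,np.cos(r)]);s
        d=np.array([x*(np.sin(r)/max(r,1e-9)),y*(np.sin(r)/max(r,1e-9)),np.cos(r)])
    else: d=np.array([x,y,1])
    return -f['R'].T@f['t'], f['R'].T@d
def onz(f,u,v,z,fish=False):
    c,d=ray(f,u,v,fish);return (c+d*(z-c[2])/d[2])
def proj(f,X,fish=False):
    p=f['R']@np.array(X)+f['t']
    if fish:
        rr=np.hypot(p[0],p[1]);th=np.arctan2(rr,p[2]);q=p[:2]/rr*th
    else: q=p[:2]/p[2]
    return f['mtx'][:2,:2]@q+f['mtx'][:2,2]
E
python3 - <<'E'
from h import *
o=arm.get_obs();print(o,arm.grip_depth)
a=[]
for n in('scene','top','wrist'):
    f=arm.grab_frame(n);save(n+'0',f);np.savez(f'pics/{n}0.npz',**f);print(n,f['mtx'].tolist(),(-f['R'].T@f['t']).round(3),f['R'].round(2).tolist())
E
```

```text
{'time': 0.0, 'qpos': array([ 1.16342697e+00,  3.00479110e-01,  1.52160453e+00, -6.99645567e-06,
        1.32070815e+00, -6.66254048e-02]), 'qd': array([-2.60844185e-04, -1.60800803e-04, -2.55192702e-05,  5.56137149e-04,
        2.53528247e-03, -3.11865911e-04]), 'joint_efforts': array([-4.93018852e-04, -5.43503952e+01, -3.61791801e+01, -1.12416212e-04,
        4.08188513e-03, -3.04265984e-05]), 'ee_pos': array([0.18372399, 0.51814721, 0.230707  ]), 'ee_rot': array([-0.57731184,  0.57775797,  0.4076263 , -0.40834737]), 'ft_force': array([-0.22121435,  0.04235026,  0.27593449]), 'moment': array([-0.03318915, -0.01413769,  0.06960454]), 'width': 0.9984843358910185} 0.0187
scene [[473.9111868113758, 0.0, 257.5334339776292], [0.0, 473.9111868113758, 188.1878779098445], [0.0, 0.0, 1.0]] [1.484 0.374 0.99 ] [[-0.38, 0.93, -0.02], [0.64, 0.24, -0.73], [-0.67, -0.29, -0.68]]
top [[398.6733278255768, 0.0, 252.82251305598294], [0.0, 398.6733278255768, 193.4715663103703], [0.0, 0.0, 1.0]] [0.515 0.006 1.055] [[-0.02, -1.0, 0.0], [-1.0, 0.02, -0.06], [0.06, -0.0, -1.0]]
wrist [[297.3186396354542, 0.0, 259.64843812582995], [0.0, 297.3186396354542, 191.46095750642186], [0.0, 0.0, 1.0]] [0.118 0.543 0.375] [[0.33, 0.94, -0.0], [0.9, -0.32, 0.28], [0.26, -0.1, -0.96]]
```

View pics/top0.png

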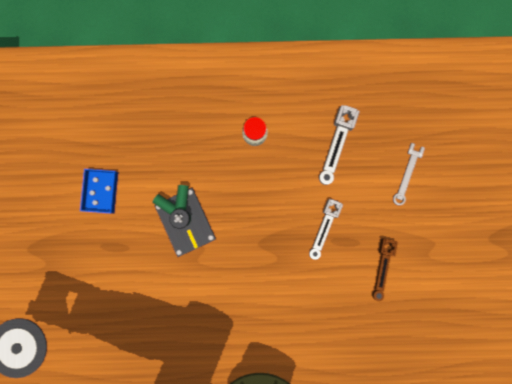

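View pics/scene0.png

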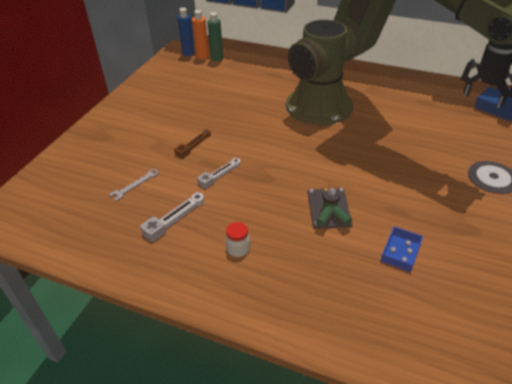

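The top view shows the small silver crank with its hub near (333,207) and eye near (316,254). The stand's spindle is near (178,218), with the yellow line around (192,240). The large silver crank and the brown one are decoys.

```bash
python3 - <<'E'
from h import *
f=dict(np.load('pics/top0.npz'));im=f['image'];hsv=cv2.cvtColor(im,cv2.COLOR_RGB2HSV)
m=((hsv[...,1]<60)&(hsv[...,2]>110)).astype(np.uint8)
roi=np.zeros_like(m);roi[190:266,300:350]=1;m&=roi
c=max(cv2.findContours(m,0,2)[0],key=cv2.contourArea);r=cv2.minAreaRect(c);print('crank',r,cv2.contourArea(c))
print('corners',[onz(f,*p,0.016)[:2].round(4) for p in cv2.boxPoints(r)])
print('hub/eye guess',onz(f,333.5,207.5,.026).round(4),onz(f,315.7,254,.016).round(4))
y=((hsv[...,0]>22)&(hsv[...,0]<35)&(hsv[...,1]>150)&(hsv[...,2]>150)).astype(np.uint8);y[:,:150]=0;y[:,230:]=0;y[:190]=0;y[270:]=0
p=np.argwhere(y)[:,::-1].astype(np.float32);R=cv2.minAreaRect(p);print('yellow',len(p),R)
W=np.array([onz(f,*q,.012)[:2] for q in p]);print(W.mean(0));d=np.linalg.svd(W-W.mean(0))[2][0];print('dir',d,np.arctan2(d[1],d[0]))
print('spindle',onz(f,178.5,218,.085))
from scipy.spatial.transform import Rotation as Ro
q=arm.get_obs()['ee_rot'];print(Ro.from_quat(np.r_[q[1:],q[0]]).as_matrix().round(3).tolist())
a=cv2.resize(im[185:270,295:355],None,fx=6,fy=6,interpolation=2);b=cv2.resize(im[175:260,145:215],None,fx=6,fy=6,interpolation=2)
cv2.imwrite('pics/c1.png',cv2.cvtColor(np.hstack([a,b]),4))
E
```

```text
crank ((323.51727294921875, 229.29310607910156), (14.837628364562988, 61.845340728759766), 23.198589324951172) 561.0
corners [array([ 0.4205, -0.1268]), array([ 0.5663, -0.1948]), array([ 0.5503, -0.2298]), array([ 0.4048, -0.1616])]
hub/eye guess [ 0.5409 -0.2039  0.026 ] [ 0.4219 -0.1558  0.016 ]
yellow 80 ((191.76370239257812, 238.38014221191406), (19.200456619262695, 4.05526876449585), 65.55604553222656)
[0.46863949 0.16471485]
dir [-0.91250278 -0.4090705 ] -2.7201574535518533
spindle [0.5220096  0.18536667 0.085     ]
[[0.334, -0.0, -0.943], [0.943, -0.001, 0.334], [-0.001, -1.0, 0.0]]
```

View pics/c1.png

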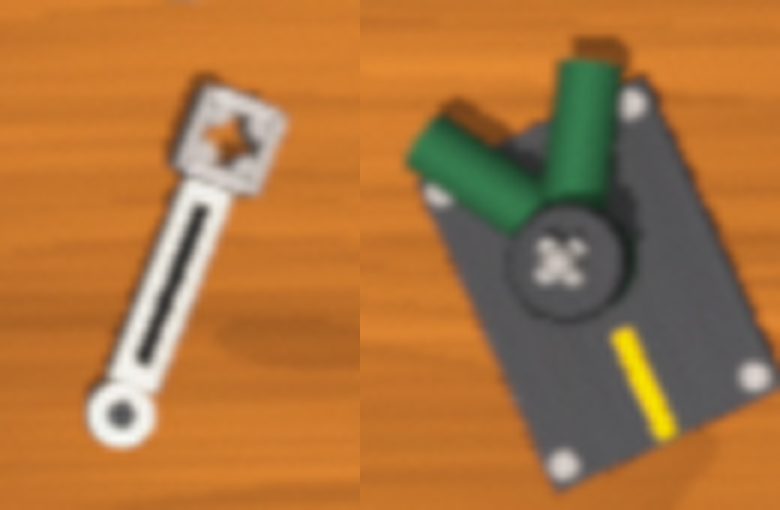

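Call:
drive_tool --pt "85 -38 3 -38 0" --pt "85 -75 6 -77 0" --pt "85 -112 10 -116 0" --pt "85 -150 13 -154 0" --pt "85 -187 16 -193 0" --squeeze 60

```text
time: 0.78
ee_pos: [0.3036, 0.276, 0.2152]
ee_rot: [-0.577, 0.577, 0.408, -0.408]
ft_force: [0.8, 0.6, -0.4]
width: 0.998
```

Call:
drive_tool --pt "85 -38 3 -38 0" --pt "85 -75 6 -77 0" --pt "85 -112 10 -116 0" --pt "85 -150 13 -154 0" --pt "85 -187 16 -193 0"

```text
time: 1.4
ee_pos: [0.4231, 0.0351, 0.1992]
ee_rot: [-0.578, 0.578, 0.408, -0.408]
ft_force: [0.9, 0.2, 0.8]
width: 0.997
```

Call:
drive_tool --pt "85 -38 3 -38 0" --pt "85 -75 6 -77 0" --pt "85 -112 10 -116 0" --pt "85 -187 13 -193 0" --pt "85 -187 16 -193 0"

```text
time: 2.02
ee_pos: [0.5426, -0.2062, 0.1829]
ee_rot: [0.578, -0.578, -0.408, 0.408]
ft_force: [0.3, 1.3, -0.4]
width: 0.996
```

```bash
python3 - <<'E'
from h import *
o=arm.get_obs();print(o['time'],o['ee_pos'],o['qpos'],o['ft_force'])
f=arm.grab_frame('wrist');np.savez('pics/w1.npz',**f);im=f['image'].copy()
for X in ([.541,-.204,.026],[.422,-.156,.016]):
    u=proj(f,X,True);print(u)
save('w1',f)
E
```

```text
2.025 [ 0.54258463 -0.20622849  0.18289561] [-4.26277508e-01  4.09187584e-01  1.48912756e+00 -9.97878550e-05
  1.24338956e+00 -1.65524252e+00] [ 0.30542411  1.28944405 -0.37360219]
[260.16422163 173.56139778]
[265.37550395  50.61847016]
```

View pics/w1.png

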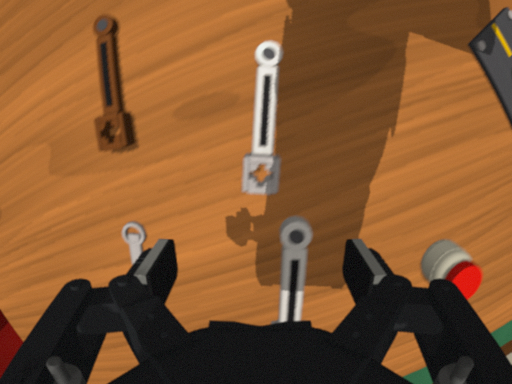

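The wrist view puts the hub bore at (261,174) and the eye at about (268,53), which agrees with the top view. I'll refine both numerically.

```bash
python3 - <<'E'
from h import *
f=dict(np.load('pics/w1.npz'));im=f['image'];hsv=cv2.cvtColor(im,cv2.COLOR_RGB2HSV)
b=(hsv[...,1]>100).astype(np.uint8);r=np.zeros_like(b);r[163:186,247:275]=1
n,l,s,c=cv2.connectedComponentsWithStats(b&r);print(s,c)
k=max(range(1,n),key=lambda i:s[i,4]);bore=c[k]
m=((hsv[...,1]<70)&(hsv[...,2]>100)).astype(np.uint8);r[:]=0;r[36:68,250:286]=1
ct=max(cv2.findContours(m&r,0,2)[0],key=cv2.contourArea);e=cv2.minEnclosingCircle(ct);print('eye ring',e)
d=((hsv[...,2]<110)).astype(np.uint8);r[:]=0;r[45:62,260:277]=1
n,l,s2,c2=cv2.connectedComponentsWithStats(d&r);print(s2,c2)
for u in (bore,(261,174)):
  for z in(.026,.013): print('hub',onz(f,*u,z,True).round(4))
H=onz(f,*bore,.018,True)
for u in(e[0],(268,53)):
  E=onz(f,*u,.016,True);v=E-H;print('eye',E.round(4),np.hypot(*v[:2]),np.degrees(np.arctan2(v[1],v[0])))
E
```

```text
[[     0      0    512    384 196438]
 [   253    165     18     17    170]] [[255.49542858 191.51602032]
 [260.78235294 172.98823529]]
eye ring ((268.0, 55.52000045776367), 15.224764823913574)
[[     0      0    512    384 196540]
 [   264     49     10      9     68]] [[255.49549201 191.54785794]
 [268.52941176  53.17647059]]
hub [ 0.5406 -0.2032  0.026 ]
hub [ 0.5434 -0.2041  0.013 ]
hub [ 0.5417 -0.2033  0.026 ]
hub [ 0.5446 -0.2043  0.013 ]
eye [ 0.4279 -0.1552  0.016 ] 0.12433875690671105 157.0233084425351
eye [ 0.4253 -0.1543  0.016 ] 0.1270547430281935 157.09510769610867
```

Call:
drive_tool --pt "85 1 40 1 0.06" --pt "85 2 80 1.5 0.06" --pt "85 2.5 120 1.5 0.06" --pt "85 2.5 150 1.5 0.06" --pt "85 2.5 170 1.5 0.06"

```text
time: 2.7
ee_pos: [0.541, -0.2008, 0.0117]
ee_rot: [0.59, -0.589, -0.39, 0.391]
ft_force: [0.1, -0.9, 0.6]
width: 0.996
```

Call:
drive_tool --pt "85 0 9 0 0" --pt "60 0 9 0 0" --pt "45 0 9 0 0" --pt "30 0 9 0 0" --pt "30 0 9 0 0"

```text
time: 3.32
ee_pos: [0.5422, -0.2014, 0.0056]
ee_rot: [-0.589, 0.59, 0.391, -0.39]
ft_force: [-1.4, 0.1, 6.0]
width: 0.433
```

Call:
drive_tool --pt "25 0 0 0 0" --pt "25 0 0 0 0" --pt "25 0 0 0 0"

```text
time: 3.7
ee_pos: [0.5422, -0.2014, 0.0056]
ee_rot: [-0.589, 0.59, 0.391, -0.39]
ft_force: [0.3, 0.2, 5.4]
width: 0.432
```

```bash
python3 - <<'E'
from h import *
o=arm.get_obs();print(o['ee_pos'],o['ft_force'],o['moment'],o['width']*85.4)
f=arm.grab_frame('wrist');save('w2',f);np.savez('pics/w2.npz',**f)
E
```

```text
[ 0.54215847 -0.20137568  0.00559936] [0.31962371 0.23419027 5.41349713] [-0.03526399  0.15455217 -0.00330448] 36.90356736121541
```

View pics/w2.png

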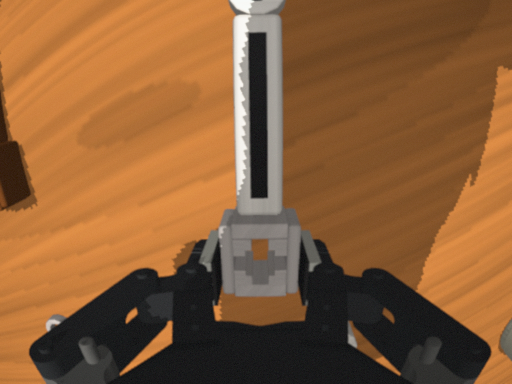

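The grip is on the hub, bore centred at (260,265) between the pads. A 5 N upward force suggests the tips touch the bench, so I'll regrip about 4 mm higher to keep them clear of the shoulder later.

Call:
drive_tool --pt "46 0 0 0 0" --pt "46 0 -4 0 0" --pt "46 0 -6 0 0" --pt "25 0 -6 0 0" --pt "25 0 -6 0 0" --squeeze 80

```text
time: 4.38
ee_pos: [0.5418, -0.2013, 0.0113]
ee_rot: [-0.589, 0.59, 0.391, -0.39]
ft_force: [-3.8, 0.5, 9.9]
width: 0.422
```

Call:
drive_tool --pt "25 0 0 0 0" --pt "25 0 0 0 0"

```text
time: 4.62
ee_pos: [0.5418, -0.2012, 0.0113]
ee_rot: [-0.589, 0.59, 0.391, -0.39]
ft_force: [-3.9, 1.6, 10.1]
width: 0.427
```

Call:
drive_tool --pt "25 0 -20 0 0" --pt "25 0 -60 0 0" --pt "25 0 -100 0 0" --pt "25 0 -145 0 0" --pt "25 0 -145 0 0"

```text
time: 5.25
ee_pos: [0.5427, -0.2016, 0.1598]
ee_rot: [-0.587, 0.592, 0.392, -0.389]
ft_force: [-0.3, -0.1, -2.0]
width: 0.427
```

Call:
drive_tool --pt "25 50 0 26 0" --pt "25 100 0 52 0" --pt "25 150 0 78 0" --pt "25 200 0 104 0" --pt "25 240 0 130 0"

```text
time: 5.88
ee_pos: [0.5146, 0.0726, 0.155]
ee_rot: [0.59, -0.589, -0.39, 0.391]
ft_force: [-0.3, -0.5, -1.5]
width: 0.424
```

Call:
drive_tool --pt "25 0 0 0 0" --pt "25 0 0 0 0"

```text
time: 6.12
ee_pos: [0.5152, 0.0704, 0.155]
ee_rot: [0.59, -0.589, -0.39, 0.391]
ft_force: [-0.4, -0.3, -1.5]
width: 0.42
```

```bash
python3 - <<'E'
from h import *
o=arm.get_obs();print(o['time'],o['ee_pos'],o['qpos'],o['ft_force'],o['width']*85.4)
f=arm.grab_frame('wrist');np.savez('pics/w3.npz',**f)
u=proj(f,[.522,.185,.085],True);print(u)
a,b=u.astype(int);im=f['image'];c=im[max(0,b-55):b+75,max(0,a-65):a+65];print(max(0,b-55),max(0,a-65))
c=cv2.resize(c,None,fx=3,fy=3,interpolation=2)
i=np.zeros((max(384,c.shape[0]),512+c.shape[1],3),np.uint8);i[:384,:512]=im;i[:c.shape[0],512:]=c
i=i[:, :800] if i.shape[1]<=800 else cv2.resize(i,(800,int(i.shape[0]*800/i.shape[1])))
cv2.imwrite('pics/w3.png',i[...,::-1]);print(i.shape)
E
```

```text
6.125 [0.51518221 0.07037606 0.15503255] [ 6.54083790e-02  3.11382642e-01  1.69311707e+00 -2.14388195e-04
  1.13776608e+00 -1.10484984e+00] [-0.35921134 -0.34774933 -1.54762248] 35.89334448430616
[396.69952501 154.56050102]
99 331
(345, 800, 3)
```

View pics/w3.png

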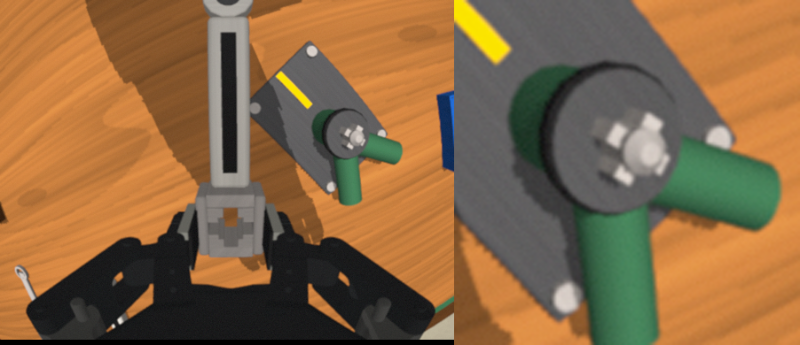

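The wrist view shows the held crank well centred and the spindle at about (402,155) in the raw frame, with splines visible. I'll enlarge that part to measure the spline angle.

```bash
python3 - <<'E'
from h import *
f=dict(np.load('pics/w3.npz'));im=f['image']
c=cv2.resize(im[130:180,365:425],None,fx=12,fy=12,interpolation=cv2.INTER_CUBIC)
cv2.imwrite('pics/c3.png',c[...,::-1])
E
```

```text
(no output)
```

View pics/c3.png

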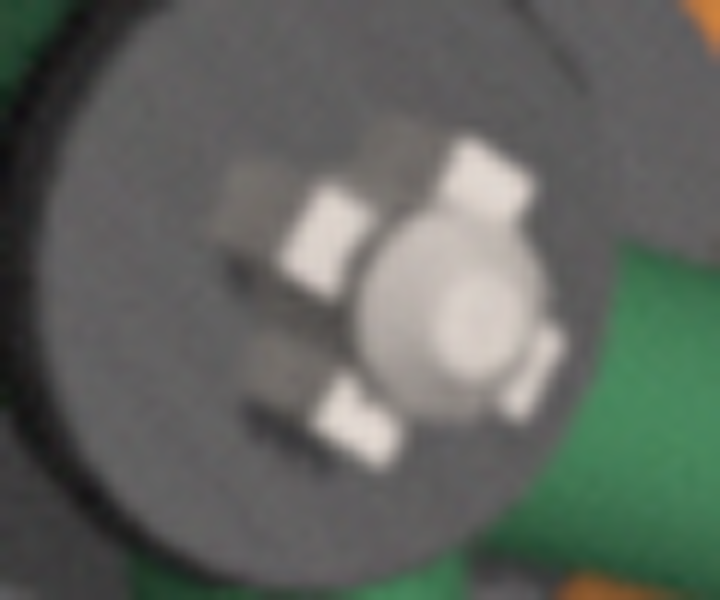

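```bash
python3 - <<'E'
from h import *
f=dict(np.load('pics/w3.npz'))
P=lambda x,y,z:onz(f,365+(x+.5)/12-.5,130+(y+.5)/12-.5,z,True)
S=[P(*p,.082) for p in((300,217),(503,162),(545,386),(350,447))]
for a,b in((2,0),(3,1)):
    v=S[0+a]-S[b];v=-v;print(np.hypot(*v[:2]),np.degrees(np.arctan2(v[1],v[0])),((S[a]+S[b])/2).round(4))
print('nose',P(484,322,.09))
hsv=cv2.cvtColor(f['image'],cv2.COLOR_RGB2HSV)
y=((hsv[...,0]>20)&(hsv[...,0]<36)&(hsv[...,1]>170)&(hsv[...,2]>130)).astype(np.uint8);y[:,:290]=0;y[:,370:]=0;y[:70]=0;y[130:]=0
W=np.array([onz(f,u,v,.012,True)[:2] for v,u in np.argwhere(y)]);d=np.linalg.svd(W-W.mean(0))[2][0];print(len(W),W.mean(0),np.degrees(np.arctan2(d[1],d[0])),np.ptp((W-W.mean(0))@d))
o=arm.get_obs();T=o['ee_pos'];print(T,'tcp px',proj(f,T,True))
# held hub bore in view: slots tip-to-tip edges; silver hub height
for z in (.16,.165,.17,.175,.18):print(z,proj(f,[T[0],T[1],z],True))
cv2.imwrite('pics/c4.png',cv2.resize(f['image'][0:300,200:330],None,fx=2.0,fy=2.0,interpolation=2)[...,::-1])
E
```

```text
0.022645116216292817 -141.0018779949118 [0.5242 0.189  0.082 ]
0.021952645088964762 130.40607342750525 [0.5244 0.1891 0.082 ]
nose [0.52427925 0.18939815 0.09      ]
426 [0.47029513 0.16556332] 23.350627234758843 0.05007099378411203
[0.5153362  0.06994475 0.1550547 ] tcp px [256.83187807 243.3935036 ]
0.16 [256.73877019 247.5595083 ]
0.165 [256.63938041 252.01737086]
0.17 [256.53430436 256.74250344]
0.175 [256.4230997 261.7570679]
0.18 [256.3052859 267.0853633]
```

View pics/c4.png

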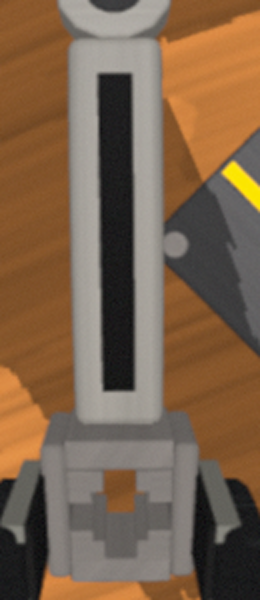

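```bash
python3 - <<'E'
from h import *
f=dict(np.load('pics/w3.npz'));T=np.array([.5152,.0702])
B=onz(f,260-.25,257,.1697,True);print('bore',B,'minus tcp',B[:2]-T)
# crank dir from arm groove ends, top z .1437+.016
g=[onz(f,200+x/2,y/2,.1597,True) for x,y in((115,75),(118.5,390))];v=g[0]-g[1];print('arm dir',np.degrees(np.arctan2(v[1],v[0])))
x=np.array([.389,.921]);z=np.array([-.921,.389]);e=B[:2]-T
print('bore off tool x,z',e@x,e@z)
d=np.array([.5243,.1890])-B[:2];print('delta world',d,'spindle in tcp frame (bias-free)',T+e*0+d)
E
```

```text
bore [0.51623699 0.07127995 0.1697    ] minus tcp [0.00103699 0.00107995]
arm dir 157.65382662844132
bore off tool x,z 0.0013980213952041885 -0.0005349714060343548
delta world [0.00806301 0.11772005] spindle in tcp frame (bias-free) [0.52326301 0.18792005]
```

Call:
drive_tool --pt "25 24 0 8 -0.17" --pt "25 48 0 16 -0.34" --pt "25 72 0 24 -0.51" --pt "25 96 0 32 -0.68" --pt "25 111.5 0 38.5 -0.85"

```text
time: 6.8
ee_pos: [0.5238, 0.1881, 0.155]
ee_rot: [0.375, -0.375, -0.599, 0.6]
ft_force: [-0.5, -0.3, -2.2]
width: 0.418
```

Call:
drive_tool --pt "25 0 5 0 -0.12" --pt "25 0 15 0 -0.237" --pt "25 0 20 0 -0.237" --pt "25 0 20 0 -0.237"

```text
time: 7.3
ee_pos: [0.5235, 0.1877, 0.135]
ee_rot: [0.304, -0.304, -0.638, 0.639]
ft_force: [-0.3, 1.3, -1.9]
width: 0.422
```

```bash
python3 - <<'E'
from h import *
from scipy.spatial.transform import Rotation as Ro
o=arm.get_obs();q=o['ee_rot'];M=Ro.from_quat(np.r_[q[1:],q[0]]).as_matrix();print(o['time'],o['ee_pos'],o['qpos'].round(3),o['ft_force'],o['width']*85.4);print(M.round(3),'crank yaw',np.degrees(np.arctan2(M[1,2],M[0,2])))
f=arm.grab_frame('wrist');np.savez('pics/w5.npz',**f);g=arm.grab_frame('top');np.savez('pics/t5.npz',**g)
h=arm.grab_frame('scene');np.savez('pics/s5.npz',**h)
a=cv2.resize(f['image'][150:310,180:340],(500,500),interpolation=2)
u=proj(h,[.523,.188,.1]).astype(int);b=cv2.resize(h['image'][u[1]-50:u[1]+50,u[0]-30:u[0]+30],(300,500),interpolation=2)
cv2.imwrite('pics/w5.png',np.hstack([a,b])[...,::-1])
E
```

```text
7.3 [0.52353475 0.18766769 0.13497693] [ 0.278  0.411  1.607 -0.     1.124 -1.975] [-0.29672662  1.31831009 -1.93810473] 36.04664943189387
[[-0.631 -0.001 -0.776]
 [ 0.776 -0.    -0.631]
 [ 0.    -1.     0.001]] crank yaw -140.89305027092374
```

View pics/w5.png

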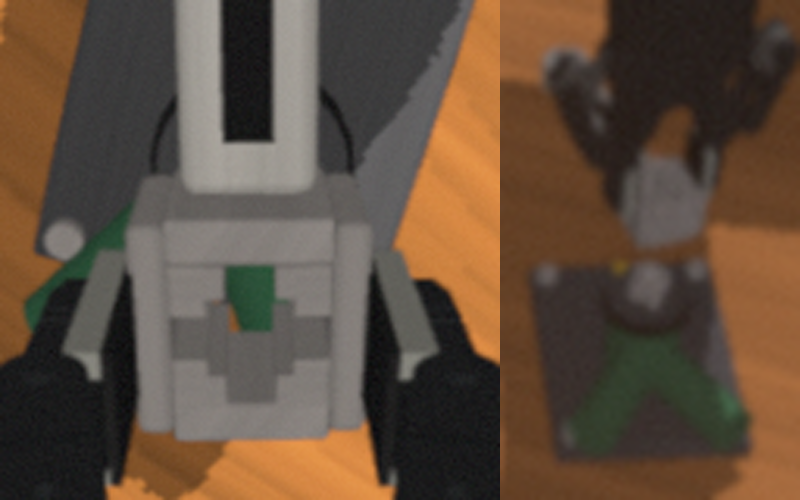

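Hub and cup look laterally aligned: cup arc centre at about x=253 in the crop, bore centre at 251. Now descending in stages while watching force.

Call:
drive_tool --pt "25 0 15 0 0" --pt "25 0 28 0 0" --pt "25 0 31 0 0" --pt "25 0 33 0 0" --pt "25 0 35 0 0"

```text
time: 8.07
ee_pos: [0.5236, 0.1884, 0.1004]
ee_rot: [-0.303, 0.303, 0.639, -0.639]
ft_force: [-0.5, -0.3, -1.6]
width: 0.423
```

Call:
drive_tool --pt "25 0 1 0 0" --pt "25 0 2 0 0" --pt "25 0 3 0 0" --pt "25 0 3 0 0"

```text
time: 8.57
ee_pos: [0.5234, 0.1883, 0.0972]
ee_rot: [0.303, -0.303, -0.639, 0.639]
ft_force: [-0.8, 0.0, -1.4]
width: 0.423
```

No contact force yet with the nose about 4 mm into the bore. Continuing.

Call:
drive_tool --pt "25 0 1 0 0" --pt "25 0 2 0 0" --pt "25 0 3 0 0" --pt "25 0 4 0 0" --pt "25 0 4 0 0"

```text
time: 9.2
ee_pos: [0.5234, 0.1883, 0.0932]
ee_rot: [0.303, -0.303, -0.639, 0.639]
ft_force: [-0.3, -0.0, -2.8]
width: 0.421
```

Call:
drive_tool --pt "25 0 0.5 0 0" --pt "25 0 1 0 0" --pt "25 0 1.5 0 0" --pt "25 0 1.5 0 0"

```text
time: 9.7
ee_pos: [0.5234, 0.1883, 0.0917]
ee_rot: [0.303, -0.303, -0.639, 0.639]
ft_force: [-0.6, 0.4, -1.5]
width: 0.418
```

Call:
drive_tool --pt "25 0 1 0 0" --pt "25 0 2 0 0" --pt "25 0 3 0 0" --pt "25 0 4 0 0" --pt "25 0 4 0 0"

```text
time: 10.32
ee_pos: [0.5234, 0.1883, 0.0877]
ee_rot: [0.303, -0.303, -0.639, 0.639]
ft_force: [-0.9, 0.6, -1.6]
width: 0.422
```

Call:
drive_tool --pt "25 0 1 0 0" --pt "25 0 2 0 0" --pt "25 0 3 0 0" --pt "25 0 4 0 0" --pt "25 0 4 0 0"

```text
time: 10.95
ee_pos: [0.5234, 0.1883, 0.0837]
ee_rot: [0.303, -0.303, -0.639, 0.639]
ft_force: [-0.4, -0.1, -1.6]
width: 0.421
```

Slots are on the splines, with no resistance. Seating the last 4–5 mm.

Call:
drive_tool --pt "25 0 1 0 0" --pt "25 0 2 0 0" --pt "25 0 3 0 0" --pt "25 0 3.5 0 0" --pt "25 0 3.5 0 0"

```text
time: 11.58
ee_pos: [0.5234, 0.1883, 0.0802]
ee_rot: [0.303, -0.303, -0.639, 0.639]
ft_force: [0.3, 0.1, -2.2]
width: 0.42
```

Call:
drive_tool --pt "25 0 0.5 0 0" --pt "25 0 1 0 0" --pt "25 0 1.5 0 0" --pt "25 0 1.5 0 0"

```text
time: 12.08
ee_pos: [0.5234, 0.1883, 0.0793]
ee_rot: [-0.303, 0.303, 0.639, -0.639]
ft_force: [-4.2, -2.2, 5.6]
width: 0.421
```

Contact came at exactly the predicted home height, 0.0793. Releasing and backing off.

Call:
drive_tool --pt "50 0 0 0 0" --pt "60 0 0 0 0" --pt "70 0 0 0 0" --pt "70 0 -10 0 0" --pt "70 0 -30 0 0"

```text
time: 12.7
ee_pos: [0.5232, 0.1883, 0.1092]
ee_rot: [0.303, -0.302, -0.639, 0.639]
ft_force: [0.8, 0.1, 0.0]
width: 0.814
```

Call:
drive_tool --pt "80 0 -40 -20 0" --pt "80 0 -80 -50 0" --pt "80 0 -100 -100 0" --pt "80 0 -100 -100 0" --pt "80 0 -100 -100 0"

```text
time: 13.32
ee_pos: [0.6003, 0.2514, 0.2083]
ee_rot: [0.303, -0.302, -0.639, 0.639]
ft_force: [-0.3, 1.3, 0.2]
width: 0.933
```

```bash
python3 - <<'E'
from h import *
o=arm.get_obs();print(o['time'],o['ee_pos'],o['ft_force'])
f=arm.grab_frame('wrist');np.savez('pics/w6.npz',**f);h=arm.grab_frame('scene');np.savez('pics/s6.npz',**h);g=arm.grab_frame('top');np.savez('pics/t6.npz',**g)
u=proj(h,[.5,.17,.08]).astype(int);b=cv2.resize(h['image'][u[1]-48:u[1]+48,u[0]-36:u[0]+36],(288,384),interpolation=2)
cv2.imwrite('pics/w6.png',np.hstack([f['image'],b])[...,::-1])
for z in (.094,.108):print(z,proj(f,[.5234,.1883,z],True))
print('pred eye',proj(f,[.5234+.127*np.cos(np.radians(-140.6)),.1883+.127*np.sin(np.radians(-140.6)),.084],True))
E
```

```text
13.325 [0.60026229 0.25142639 0.20834094] [-0.25529948  1.25880761  0.17979249]
0.094 [259.30098759  73.48335024]
0.108 [259.2948455   71.56181334]
pred eye [259.1336736  -49.64623249]
```

View pics/w6.png

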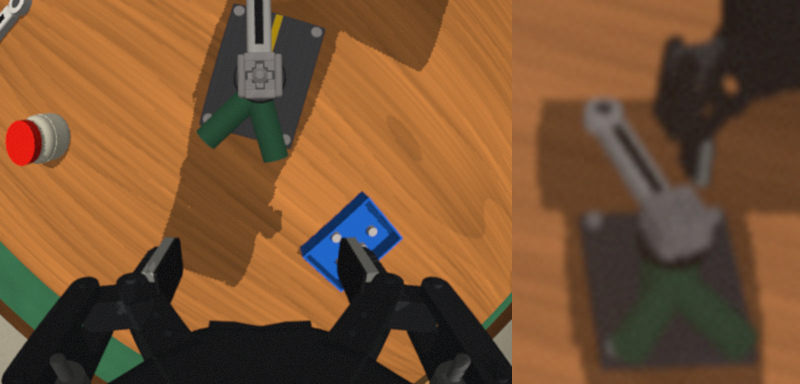

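The crank sits level on the spindle at (260,74), splines filling the slots and gripper clear. The jar and tray look undisturbed. Handing in.

```bash
python3 - <<'E'
from h import *
print(arm.close_job())
E
```

```text
the job is handed in; nothing more can be done
None
```

The small silver crank is on the stand's spindle, seated home and released, and the job is handed in (about 13 s on the robot clock).

- **Seating:** the hub slid down the splines with no resistance. It met the shoulder at tool height 0.0793 m, the height I had worked out for home, with about 6 N of contact force.
- **Direction:** the arm points at about -140.6°, on the spline nearest the yellow line (line about -156.3°). That is roughly 16° off, and the next spline would be about 74° off.
- **Release:** the last pictures show the crank level on the spindle with the gripper open and clear, and the jar and tray undisturbed. The wrench was outside that last view, but the arm never went near it after the first pick-up.
- **Disagreements:** the top and wrist cameras differed by about 4 mm on where the spindle is. I used its offset from the held crank's bore in one wrist picture instead. A 5–10 N force while gripping on the bench vanished on lifting; I put it down to the fingers swinging forward as they close. I regripped about 6 mm higher to be safe.

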